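Index the mitre guide one hole over

TASK

Set the mitre guide for the next cut: hook a fingertip through the red ring, lift the spring pin out of its hole, swing the blue arm just one hole and no farther, to the side where the wooden off-cut lies, and let the pin drop fully home there. Handle the ring gently, do not pinch it, and leave the loose things lying as they are.

Things in the scene. Friction and masses are not known exactly. Their poses are not given: they have to be found in the camera images.
- pivot (a point): Pivot of the mitre guide, on top of its fixed grey plate (270 x 310 mm, 16 mm thick; it reaches 200 mm to -x and 70 mm to +x of here, 155 mm to each side). Axes: x away from the robot, y to the plate's left, z up. Five index holes lie 160 mm from here, 0.384 rad (22 degrees) apart, the middle one straight along -x. A fence 66 mm high stands 52 mm behind (+x).
- left_hole (a point): Mouth of the first index hole to the left of the middle one, on the plate's top; 15 mm wide.
- right_hole (a point): Mouth of the first index hole to the right of the middle one, on the plate's top; 15 mm wide.
- guide_arm (a joint): Swing of the blue arm (36 mm wide, top 34 mm above the worktop, reaching 188 mm from the pivot), rad. 0: at the middle hole, where it starts; positive: free end swings to the plate's left. Holes at -0.768, -0.384, 0, 0.384, 0.768. Light friction: it stays where left. A pin in a hole locks it but for about 0.01 rad of play.
- index_pin (a joint): Lift of the spring pin in the arm's free end, 160 mm from the pivot, m. 0: home in a hole; 0.010: clear, its round tip just on top of the plate; 0.028: upper stop. The spring pushes down with 6 N when home, 10 N at the stop. Let go over a hole it snaps home; let go between holes it slides on the plate and drops in when the arm is pushed over a hole.
- ring_centre (a point): Centre of the red pull ring on the pin, 89 mm above the worktop with the pin home; moves with arm and pin. Clear opening 64 mm, round bar 8 mm thick. It stands across the arm and leans 45 degrees back towards the pivot. Axes: x along the arm to the pivot, y across, z up. A shut pair of fingers tilted 30 to 45 degrees, pointing forward and down, passes through from the robot's side.
- ring_top (a point): Middle of the ring's bar at its top, 115 mm above the worktop with the pin home, 25 mm nearer the pivot than the ring's centre; same axes. The ring's foot is fixed to the pin, 25 mm nearer the robot than its centre; below it a steel bush 29 mm wide rises to 54 mm above the worktop.
- off_cut_centre (a point): Centre of the wooden off-cut, a plain pale brown bar 45 x 170 x 30 mm lying loose on the worktop beside the plate, on its left or on its right; 15 mm above the worktop.
- chalk_line_centre (a point): Point within the blue chalk-line reel (60 mm wide, 36 mm high, 138 mm long with its end of line), lying loose on the other side of the plate; 18 mm above the worktop.
- pencil: Green pencil, 193 mm long, 9 mm thick, loose; origin under its middle.
- eraser: Blue and white eraser, 22 x 52 x 12 mm, loose; origin at the centre of its underside.
- tape_measure: Black and yellow tape measure, 35 x 93 x 61 mm, loose; origin at the centre of its underside.
- screw_tin: Open olive tin of screws, 86 mm across, 28 mm high, loose; origin at the centre of its underside.

How it is judged:
By the outcome, as a careful person would: the job done as asked, in the order asked, and still so for the second after the job is handed in, with the robot touching nothing.
It also fails if it takes over 58 s, if anything falls off the work surface, if the arm or the gripper's body presses on something with over 40 N, if the wrist force passes 120 N, or if a joint passes its speed limit or range.

ROBOT

A 6-joint arm with a two-finger parallel gripper is mounted at the origin on a cart in front of the work surface, level with it; the furniture and walls round the work are solid. World frame = base frame: x ahead of the robot, y to its left, z up, the work surface at z = 0. Lengths are in m, angles in rad, forces in N, time in s.
With the tool pointing down it reaches from about 0.15 to 0.775 m from the base axis. Payload 6.1 kg.
Tool frame: the origin (TCP) lies at the very end of the fingers, on their centre line; the grasp point (between the pads) lies 19 mm behind it; z points along the fingers, y is the line along which they close (so a half turn about z gives the same grasp; the last joint's range is limited). The gripper opens to 85 mm and grips with 20 to 120 N. Pads are 22 mm wide; open, the fingers measure 114 mm over their backs; the gripper's body (76 mm by 85 mm) begins 54 mm behind the grasp point. The pads swing forward as they close: fully open they stand 13 mm farther back than shut.
Start: joints at [-1.197, 0.126, -0.04, 1.405, 0, 1.571], TCP at [0.192, -0.489, 0.231] pointing down, gripper open.
Joint ranges: [-2.72, 2.72], [-0.95, 1.95], [-1.27, 1.35], [-1.78, 2.02], [-1.46, 1.47], [-3.14, 3.14]. Speed limits (rad/s): [2.39, 2.39, 3.01, 3.14, 3.14, 3.14].

INTERFACE

Orientations are given as a unit quaternion [x, y, z, w].
In Python, from station import bot gives the robot as it stands.
- The arm moves only by the tool arm_command, never from a script. Its argument "targets" is one flat list of numbers, 7 for each row, row after row: the turn, a rotation vector about the tool's x, y, z in units of 5 degrees (1.0 is 5 degrees), then the shift along the tool's x, y, z in units of 30 mm (1.0 is 30 mm), then the finger opening in mm, from 0 to 85.4. A call has 1 to 20 rows; each row shifts and turns the commanded pose from where the row before left it, along the tool's axes as they then stand; what a row does not reach is not made up. A row lasts 1/10 s, in which the tool goes at most 50 mm and 8.59 degrees, less where a joint would pass 70% of its speed; a pose out of reach is approached as far as the arm can. A call is refused whole if a number of a shift passes 1 or a number of a turn 1, either way. A call with a gripper value outside its range is refused whole. The fingers move at their own pace and stop on an object; "squeeze" is the grip in N (left out, the last holds). Time passes only in rows, so rows that do not move let the fingers close. It gives the time, the measured TCP pose, the force, the opening and the grip force at its end, in the units of the state.
- bot.get_obs(): the state, without advancing time (a new reading comes with each control period).
- bot.snapshot(name): name is "side" or "top"; returns a dict with "img" (384x512x3 uint8, blue, green, red), "K" (3x3 intrinsics, pixels), "rvec" (rotation vector, rad) and "tvec" (3), from world to camera coordinates, as OpenCV has them. Camera axes: x right, y down, z forward; pixel columns grow to the right and rows downward; lengths in m; the calibration is good to about 2 mm. A picture is of the moment at which its call begins. There is no depth.
- bot.job_done(): hands the job in; it is judged then, once.
The state is a dict: "time": time; "joint_positions": joint angles; "joint_velocities": joint speeds; "joint_efforts": joint torques, N m; "tool_pos": TCP position; "tool_rot": TCP orientation; "wrist_force": force on the tool from outside, world axes, zero at the start; "torque": the same for the moment, N m; "grip_width": opening from 0.0 (shut) to 1.0 (fully open); "finger_force": force on a finger pad.
Only numpy, scipy, OpenCV 4.12 (cv2) and the standard library are available. Lean on these libraries where they do the work, as an engineer would, in place of code of your own. Each camera call takes 0.05 s, during which the arm holds its last target. There are 200 camera calls.

## Working session

There is one attempt and no reset: what is moved stays moved. The work goes in short steps, Python scripts to look and compute and a tool call to move; the robot and the scene stay as the last step left them, time stands still between calls to the robot, and variables do not carry over. Pictures are saved under pics/ and viewed, at most 10 in all, crops included, and the job is handed in when it is done.

Besides the shell and the picture viewer there is one more tool, called as name(argument=value, ...) on one line, values as JSON. arm_command: Moves the arm, as the interface text tells. Its arguments: {"type":"object","properties":{"targets":{"type":"array"},"squeeze":{"type":"number"}},"required":["targets"]}

```bash
mkdir -p pics
python3 - <<'E'
from station import bot
import cv2,numpy as np,pickle
s={n:bot.snapshot(n) for n in("side","top")}
pickle.dump(s,open("s0.pkl","wb"))
for n in s:
    cv2.imwrite(f"pics/{n}0.png",s[n]["img"])
    R=cv2.Rodrigues(s[n]["rvec"])[0];print(n,-R.T@np.array(s[n]["tvec"]).ravel(),R[2])
o=bot.get_obs();print(o)
E
```

```text
side [ 0.55709225 -1.34324651  0.84746189] [ 0.01214056  0.87719176 -0.4799867 ]
top [0.42874983 0.00762162 1.84570211] [ 0.07087502  0.00452881 -0.99747492]
{'time': 0.1, 'joint_positions': array([-1.19696281e+00,  1.26337809e-01, -4.05353570e-02,  1.40539703e+00,
        1.68101696e-05,  1.57085791e+00]), 'joint_velocities': array([ 0.00046245, -0.00010768,  0.00319973,  0.00111695, -0.00051354,
        0.00019739]), 'joint_efforts': array([-5.21360271e-04, -4.36907172e+01,  3.53605270e+01,  1.37718284e-02,
       -1.89729022e-06,  1.55960812e-06]), 'tool_pos': array([ 0.19158947, -0.48838623,  0.23058385]), 'tool_rot': array([ 9.82587320e-01,  1.85799936e-01, -1.28708704e-04, -7.25658136e-04]), 'wrist_force': array([ 0.93697825, -0.61249149,  0.55920036]), 'torque': array([ 0.01039119, -0.03167121, -0.00058744]), 'finger_force': 0.0, 'grip_width': 1.0035890937000185}
```

View pics/side0.png

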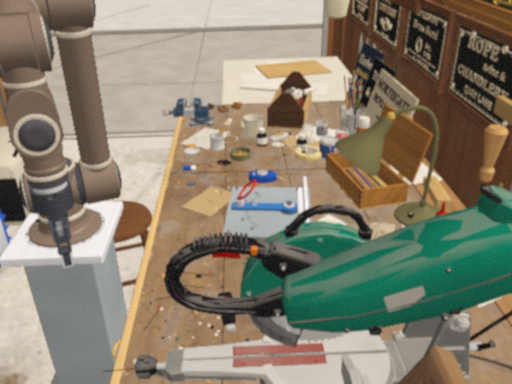

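View pics/top0.png

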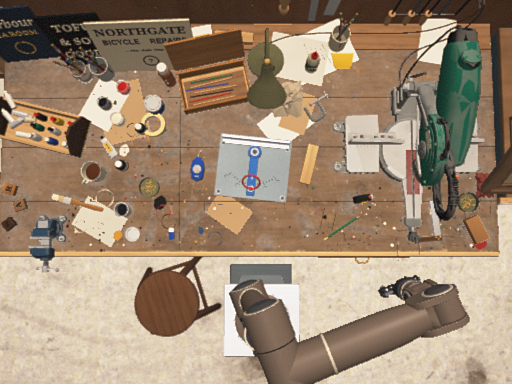

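The top view has the off-cut at (311,164), right of the plate, and the chalk reel at (197,168), on its left. So the arm swings right, towards -0.384. The ring is at about (251,182). Next I measure the arm, ring and plate.

```bash
cat > h.py <<'E'
import cv2,numpy as np
def ray(s,uv):
    R=cv2.Rodrigues(np.array(s["rvec"]))[0];t=np.array(s["tvec"]).ravel()
    p=cv2.undistortPoints(np.array([[uv]],float),np.array(s["K"]),None)[0,0]
    return -R.T@t, R.T@np.array([p[0],p[1],1.])
def onz(s,uv,z):
    c,d=ray(s,uv);return c+d*(z-c[2])/d[2]
def two(a,ua,b,ub):
    c,d=ray(a,ua);e,f=ray(b,ub)
    k=np.linalg.lstsq(np.c_[d,-f],e-c,rcond=None)[0];p,q=c+d*k[0],e+f*k[1]
    return (p+q)/2,np.linalg.norm(p-q)
def mask(img,h0,h1,s0,v0,roi):
    h=cv2.cvtColor(img,cv2.COLOR_BGR2HSV);m=cv2.inRange(h,(h0,s0,v0),(h1,255,255))
    if h0==0:m|=cv2.inRange(h,(172,s0,v0),(180,255,255))
    z=np.zeros_like(m);x0,y0,x1,y1=roi;z[y0:y1,x0:x1]=m[y0:y1,x0:x1];return z
def big(m):
    c=cv2.findContours(m,cv2.RETR_EXTERNAL,cv2.CHAIN_APPROX_NONE)[0]
    return max(c,key=cv2.contourArea)
E
python3 - <<'E'
import pickle
from h import *
s=pickle.load(open("s0.pkl","rb"));t,d=s["top"],s["side"]
m=mask(t["img"],100,125,120,60,(225,140,280,200));ys,xs=np.nonzero(m)
c=big(m);print("arm",cv2.boundingRect(c),[onz(t,p,.034).round(3) for p in cv2.boxPoints(cv2.minAreaRect(c))])
r=mask(t["img"],0,8,110,60,(230,165,270,200));y2,x2=np.nonzero(r);print("ring top px",x2.min(),x2.max(),y2.min(),y2.max(),x2.mean(),y2.mean())
q=mask(d["img"],0,8,110,60,(230,170,265,205));y3,x3=np.nonzero(q);print("side",x3.min(),x3.max(),y3.min(),y3.max(),x3.mean(),y3.mean())
print(two(t,(x2.mean(),y2.mean()),d,(x3.mean(),y3.mean())))
print("ring ctr",onz(t,((x2.min()+x2.max())/2,(y2.min()+y2.max())/2),.089))
a=cv2.resize(t["img"][125:210,210:330],None,fx=6,fy=6,interpolation=2);cv2.imwrite("pics/c0.png",a)
E
```

```text
arm (249, 146, 12, 29) [array([0.74 , 0.051, 0.034]), array([0.74 , 0.004, 0.034]), array([0.619, 0.004, 0.034]), array([0.619, 0.051, 0.034])]
ring top px 242 260 174 189 250.86363636363637 181.66666666666666
side 239 256 181 198 247.9294117647059 187.8
(array([0.58400078, 0.0421274 , 0.09409369]), np.float64(0.006432284706612127))
ring ctr [0.58190706 0.04157601 0.089     ]
```

View pics/c0.png

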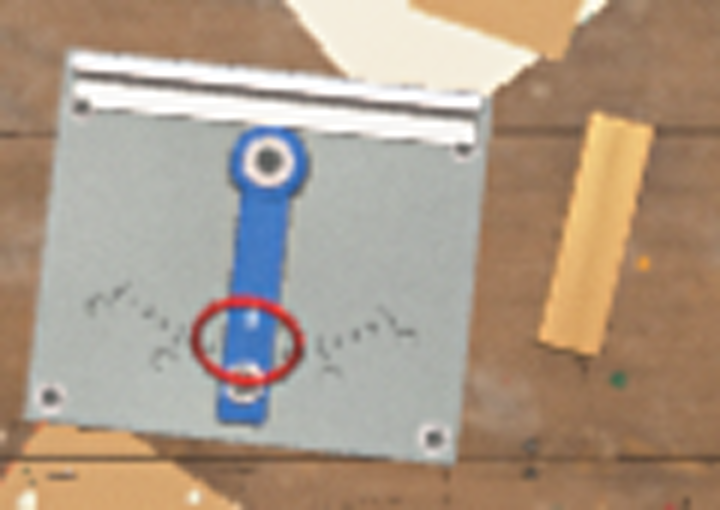

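The crop shows the plate turned a few degrees clockwise, with the pivot at crop (268,160), the bush at (242,382) and the ring around (248,340). I'll compute the frame from these.

```bash
cat >> h.py <<'E'
from scipy.spatial.transform import Rotation as Ro
def frame(az,tilt=45):  # tool rotation: y along az (deg), z down then tilted forward
    a=np.deg2rad(az);y=np.array([np.cos(a),np.sin(a),0]);z=np.array([0,0,-1.])
    return Ro.from_matrix(np.c_[np.cross(y,z),y,z])*Ro.from_rotvec([-np.deg2rad(tilt),0,0])
def rel(o,R,p): # turn (units) tool frame, then shift in units after turn
    q=Ro.from_quat(o["tool_rot"]);return ((q.inv()*R).as_rotvec(degrees=True)/5).round(2),(R.inv().apply(np.array(p)-o["tool_pos"])/.03).round(2)
E
python3 - <<'E'
import pickle
from h import *
s=pickle.load(open("s0.pkl","rb"));t,d=s["top"],s["side"]
f=lambda u,v,z:onz(t,(210+(u+.5)/6-.5,125+(v+.5)/6-.5),z)
P=f(268,160,.036);print("pivot",P.round(4))
pl=f(25,418,.016),f(68,50,.016),f(455,463,.016);u=pl[1]-pl[0];print("psi",np.degrees(np.arctan2(u[1],u[0])));u=pl[0]-pl[2];print(np.degrees(np.arctan2(u[1],u[0]))-90, np.linalg.norm(u))
mid=(pl[0]+pl[2])/2;print("front mid",mid)
e=f(242,422,.034);u=P-e;print("arm az",np.degrees(np.arctan2(u[1],u[0])),np.linalg.norm(u[:2]))
for w in(-6.7,-6.2):
    a=np.radians(w);print(w,"front est pivot",mid+.2*np.array([np.cos(a),np.sin(a),0]),"ring from P",P[:2]-.135*np.array([np.cos(a),np.sin(a)]))
print("offcut",f(597,233,.03))
E
```

```text
pivot [0.7165 0.0288 0.036 ]
psi -6.274010541586556
-6.016609210010543 0.30964848032781767
front mid [0.5171477  0.04918655 0.016     ]
arm az -5.6327341891292475 0.18804082651885493
-6.7 front est pivot [0.71578183 0.0258524  0.016     ] ring from P [0.58245034 0.04451004]
-6.2 front est pivot [0.71597789 0.02758667 0.016     ] ring from P [0.582318  0.0433394]
offcut [ 0.66461365 -0.20615248  0.03      ]
```

arm_command(targets=[0, 0, -1, 0, 0, -0.3, 0, 0, 0, -1, 0, 0, -0.3, 0, 0, 0, -1, 0, 0, 0, 0, 0, 0, -1, 0, 0, 0, 0, 0, 0, -1, 0, 0, 0, 0, 0, 0, -1, 0, 0, 0, 0, 0, 0, -1, 0, 0, 0, 0, 0, 0, -1, 0, 0, 0, 0, 0, 0, -1, 0, 0, 0, 0, 0, 0, -1, 0, 0, 0, 0, 0, 0, -1, 0, 0, 0, 0, 0, 0, -1, 0, 0, 0, 0], squeeze=30)

```text
time: 1.3
tool_pos: [0.1916, -0.4885, 0.2488]
tool_rot: [0.757, 0.654, 0.0, -0.0]
wrist_force: [0.9, -0.0, -0.9]
grip_width: 0.0
finger_force: 0.0
```

arm_command(targets=[0, 0, 0, 0.97, 0.4, 0, 0, 0, 0, 0, 0.97, 0.4, 0, 0, 0, 0, 0, 0.97, 0.4, 0, 0, 0, 0, 0, 0.97, 0.4, 0, 0, 0, 0, 0, 0.97, 0.4, 0, 0, 0, 0, 0, 0.97, 0.4, 0, 0, 0, 0, 0, 0.97, 0.4, 0, 0, 0, 0, 0, 0.97, 0.4, 0, 0, 0, 0, 0, 0.97, 0.4, 0, 0, 0, 0, 0, 0.97, 0.4, 0, 0, 0, 0, 0, 0.97, 0.4, 0, 0, 0, 0, 0, 0.97, 0.4, 0, 0, 0, 0, 0, 0.97, 0.4, 0, 0, 0, 0, 0, 0.97, 0.4, 0, 0, 0, 0, 0, 0.97, 0.4, 0, 0, 0, 0, 0, 0.97, 0.4, 0, 0, 0, 0, 0, 0.97, 0.4, 0, 0, 0, 0, 0, 0.97, 0.4, 0, 0, 0, 0, 0, 0.97, 0.4, 0, 0, 0, 0, 0, 0.97, 0.4, 0, 0])

```text
time: 3.3
tool_pos: [0.5162, 0.0522, 0.2489]
tool_rot: [0.758, 0.652, -0.0, -0.0]
wrist_force: [0.5, -0.3, 0.7]
grip_width: -0.002
finger_force: 0.0
```

arm_command(targets=[-1, 0, 0, 0, 0, 0, 0, -1, 0, 0, 0, 0, 0, 0, -1, 0, 0, 0, 0, 0, 0, -1, 0, 0, 0, 0, 0, 0, -1, 0, 0, 0, 0, 0, 0, -1, 0, 0, 0, 0, 0, 0, -1, 0, 0, 0, 0, 0, 0, -1, 0, 0, 0, 0, 0, 0, -1, 0, 0, 0, 0, 0, 0, 0, 0, 0, 0, 0, 0, 0])

```text
time: 4.3
tool_pos: [0.5128, 0.0507, 0.2453]
tool_rot: [0.7, 0.604, 0.248, 0.289]
wrist_force: [-0.1, 0.3, 0.0]
grip_width: 0.002
finger_force: 0.0
```

Run:
```python
from station import bot
from h import *
import pickle
o=bot.get_obs();print(o["time"],o["tool_pos"],o["joint_positions"])
R=frame(-6);n=R.apply([0,0,1]);C=np.array([.582,.0425,.089])
print(n,rel(o,R,C-.08*n),rel(o,R,C+.03*n))
s={n:bot.snapshot(n) for n in("side","top")};pickle.dump(s,open("s1.pkl","wb"))
cv2.imwrite("pics/m1.png",np.vstack([cv2.resize(s["side"]["img"][130:260,150:350],None,fx=3.5,fy=2.3),cv2.resize(s["top"]["img"][130:260,150:350],None,fx=3.5,fy=2.3)]))
```

```text
4.3 [0.51276519 0.05073604 0.24531775] [ 0.26073811 -0.46277316 -0.75647866  0.53844842 -0.28529796  1.86841   ]
[ 0.70323318 -0.07391279 -0.70710678] (array([-0.04,  0.37, -0.34]), array([-0.03, -2.04,  2.66])) (array([-0.04,  0.37, -0.34]), array([-0.03, -2.04,  6.33]))
```

View pics/m1.png

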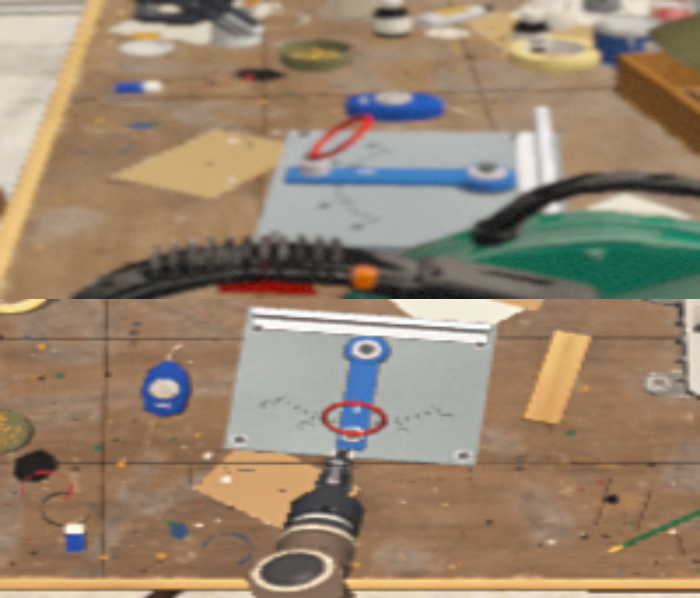

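The gripper is above and behind the ring. In the top half of the picture the tip is at (342,460), in line with the arm. I'll line up with the ring, then thread it along its normal.

arm_command(targets=[0, 0.37, -0.34, 0, 0, 0, 0, 0, 0, 0, 0, -0.5, 0.5, 0, 0, 0, 0, 0, -0.5, 0.5, 0, 0, 0, 0, 0, -0.5, 0.5, 0, 0, 0, 0, 0, -0.5, 0.5, 0, 0, 0, 0, 0, 0, 0.5, 0, 0, 0, 0, 0, 0, 0.2, 0, 0, 0, 0, 0, 0, 0, 0])

```text
time: 5.2
tool_pos: [0.5319, 0.0494, 0.1498]
tool_rot: [0.688, 0.617, 0.256, 0.284]
wrist_force: [0.0, -0.1, 1.3]
grip_width: 0.001
finger_force: 0.0
```

Run:
```python
from station import bot
from h import *
o=bot.get_obs();print(o["time"],o["tool_pos"],o["wrist_force"])
R=frame(-6);n=R.apply([0,0,1]);C=np.array([.582,.0425,.089])
print(rel(o,R,C+.025*n))
s={n:bot.snapshot(n) for n in("side","top")}
for k in s: # predicted ring centre and TCP pixels
    print(k,[cv2.projectPoints(p,np.array(s[k]["rvec"]),np.array(s[k]["tvec"]),np.array(s[k]["K"]),None)[0].ravel().round(1) for p in (C,o["tool_pos"])])
cv2.imwrite("pics/m2.png",np.hstack([cv2.resize(s["side"]["img"][145:215,215:285],None,fx=5.7,fy=5.7,interpolation=2),cv2.resize(s["top"]["img"][150:220,215:285],None,fx=5.7,fy=5.7,interpolation=2)]))
```

```text
5.2 [0.5318686  0.04940593 0.14983306] [ 0.04052629 -0.13550711  1.34036451]
(array([-0.02,  0.  , -0.03]), array([-0.05, -0.24,  3.46]))
side [array([246.3, 189.3]), array([229.9, 171.9])]
top [array([250.8, 181.5]), array([248.7, 192.7])]
```

View pics/m2.png

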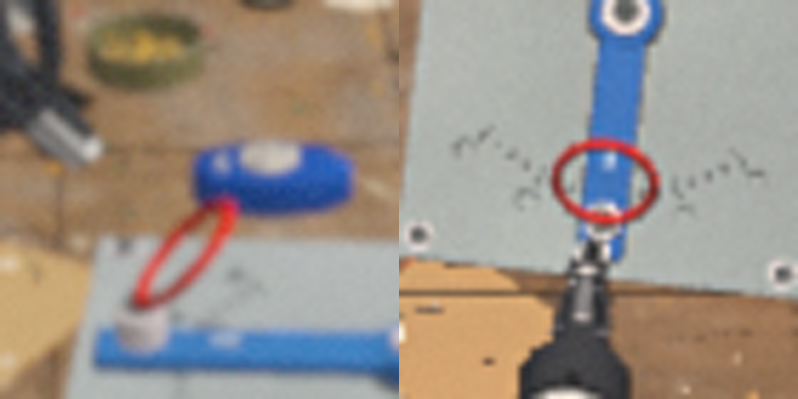

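Both views match the predictions: ring centre at (187,253) in the left half and the tip at (90,150), with the tip aimed through the ring. Going in.

arm_command(targets=[0, 0, 0, -0.05, -0.24, 0.4, 0, 0, 0, 0, 0, 0, 0.4, 0, 0, 0, 0, 0, 0, 0.4, 0, 0, 0, 0, 0, 0, 0.4, 0, 0, 0, 0, 0, 0, 0.4, 0, 0, 0, 0, 0, 0, 0.4, 0, 0, 0, 0, 0, 0, 0.4, 0, 0, 0, 0, 0, 0, 0.4, 0, 0, 0, 0, 0, 0, 0.3, 0, 0, 0, 0, 0, 0, 0, 0])

```text
time: 6.3
tool_pos: [0.5998, 0.0409, 0.0701]
tool_rot: [0.687, 0.617, 0.256, 0.284]
wrist_force: [0.5, 0.3, 0.5]
grip_width: 0.002
finger_force: 0.0
```

Run:
```python
from station import bot
from h import *
o=bot.get_obs();print(o["time"],o["tool_pos"],o["wrist_force"])
R=frame(-6)
print("up 10mm:",R.inv().apply([0,0,.01])/.03)
s={n:bot.snapshot(n) for n in("side","top")}
cv2.imwrite("pics/m3.png",np.hstack([cv2.resize(s["side"]["img"][145:215,215:285],None,fx=5.7,fy=5.7,interpolation=2),cv2.resize(s["top"]["img"][150:220,215:285],None,fx=5.7,fy=5.7,interpolation=2)]))
```

```text
6.3 [0.59983086 0.04087789 0.07012752] [0.53595526 0.25145496 0.45924332]
up 10mm: [ 0.          0.23570226 -0.23570226]
```

View pics/m3.png

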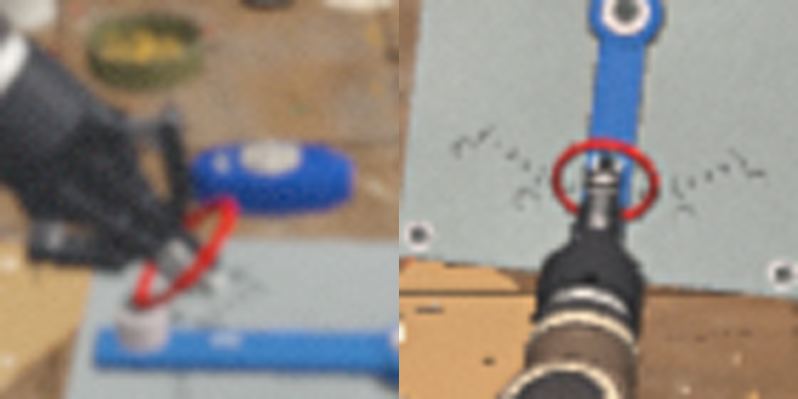

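The left half shows the shut fingertips through the red ring, with the tip at (215,285), and the right half shows them centred. I'll move up within the ring plane until they touch its top.

arm_command(targets=[0, 0, 0, 0, 0.1, 0, 0, 0, 0, 0, 0, 0.1, 0, 0, 0, 0, 0, 0, 0.1, 0, 0, 0, 0, 0, 0, 0.1, 0, 0, 0, 0, 0, 0, 0.1, 0, 0, 0, 0, 0, 0, 0, 0, 0])

```text
time: 7.0
tool_pos: [0.6104, 0.0398, 0.0816]
tool_rot: [0.687, 0.617, 0.257, 0.284]
wrist_force: [-0.9, 0.7, -0.6]
grip_width: -0.002
finger_force: 0.0
```

arm_command(targets=[0, 0, 0, 0, 0.08, 0, 0, 0, 0, 0, 0, 0.08, 0, 0, 0, 0, 0, 0, 0, 0, 0])

```text
time: 7.3
tool_pos: [0.6127, 0.0393, 0.0835]
tool_rot: [0.687, 0.618, 0.256, 0.283]
wrist_force: [-1.9, -0.3, -1.4]
grip_width: -0.003
finger_force: 0.9
```

arm_command(targets=[0, 0, 0, 0, 0.07, -0.07, 0, 0, 0, 0, 0, 0.07, -0.07, 0, 0, 0, 0, 0, 0, 0, 0])

```text
time: 7.6
tool_pos: [0.6114, 0.0393, 0.0881]
tool_rot: [0.688, 0.618, 0.255, 0.283]
wrist_force: [-4.7, 0.4, -7.3]
grip_width: -0.002
finger_force: 4.1
```

arm_command(targets=[0, 0, 0, 0, 0.07, -0.07, 0, 0, 0, 0, 0, 0.07, -0.07, 0, 0, 0, 0, 0, 0, 0, 0])

```text
time: 7.9
tool_pos: [0.6116, 0.0393, 0.0945]
tool_rot: [0.688, 0.618, 0.255, 0.283]
wrist_force: [-7.1, 0.4, -8.0]
grip_width: -0.0
finger_force: 5.1
```

arm_command(targets=[0, 0, 0, 0, 0.07, -0.07, 0, 0, 0, 0, 0, 0.07, -0.07, 0, 0, 0, 0, 0, 0.07, -0.07, 0, 0, 0, 0, 0, 0, 0, 0])

```text
time: 8.3
tool_pos: [0.6115, 0.0392, 0.1033]
tool_rot: [0.688, 0.618, 0.255, 0.283]
wrist_force: [-7.4, 0.6, -9.8]
grip_width: -0.001
finger_force: 5.4
```

Run:
```python
from station import bot
from h import *
o=bot.get_obs();p=o["tool_pos"];print(o["time"],p,o["wrist_force"])
s=bot.snapshot("side");m=mask(s["img"],0,8,110,60,(215,150,270,210));y,x=np.nonzero(m);print(x.min(),x.max(),y.min(),y.max())
P=np.array([.716,.0275,0]);R0=Ro.from_quat(o["tool_rot"])
# swing in k equal rows about world z at the pivot
for k,deg in((22,1.),):
    W=Ro.from_rotvec([0,0,np.radians(deg)]);R1=W*R0
    q=P+W.apply(p-P);print("per row",deg,(R0.inv()*R1).as_rotvec(degrees=True)/5,R1.inv().apply(q-p)/.03)
print("radius",np.hypot(*(p-P)[:2]),"az",np.degrees(np.arctan2(*(P-p)[1::-1])))
```

```text
8.3 [0.61154316 0.03924312 0.10329403] [-7.4498215   0.58653475 -9.7648092 ]
238 255 176 193
per row 1.0 [ 0.00022807  0.14088004 -0.14196043] [-0.06114565 -0.00060183 -0.00069548]
radius 0.10511485577773973 az -6.414304027751589
```

The lift is about 18 mm, so the pin is clear. I'll swing right 14 degrees first and check.

arm_command(targets=[0, 0.28, -0.28, -0.122, 0, 0, 0, 0, 0.28, -0.28, -0.122, 0, 0, 0, 0, 0.28, -0.28, -0.122, 0, 0, 0, 0, 0.28, -0.28, -0.122, 0, 0, 0, 0, 0.28, -0.28, -0.122, 0, 0, 0, 0, 0.28, -0.28, -0.122, 0, 0, 0, 0, 0.28, -0.28, -0.122, 0, 0, 0, 0, 0, 0, 0, 0, 0, 0])

```text
time: 9.15
tool_pos: [0.6121, 0.0125, 0.1035]
tool_rot: [0.609, 0.696, 0.288, 0.251]
wrist_force: [-5.1, -0.6, -9.6]
grip_width: -0.0
finger_force: 5.1
```

```bash
cat >> h.py <<'E'
def arm_az(t,P=(.716,.0275)):
    m=mask(t["img"],100,125,120,60,(225,140,290,205));y,x=np.nonzero(m)
    q=np.array([onz(t,(a,b),.034)[:2] for a,b in zip(x,y)])-P
    q=q[(np.hypot(*q.T)>.03)]
    return np.degrees(np.median(np.arctan2(-q[:,1],-q[:,0]))),len(q)
E
python3 - <<'E'
from station import bot
from h import *
import pickle
print("ref",arm_az(pickle.load(open("s0.pkl","rb"))["top"]))
o=bot.get_obs();p=o["tool_pos"];print(o["time"],p,o["wrist_force"])
P=np.array([.716,.0275,0]);print("tool az",np.degrees(np.arctan2(*(P-p)[1::-1])))
t=bot.snapshot("top");print(arm_az(t))
cv2.imwrite("pics/m4.png",cv2.resize(t["img"][135:215,210:310],None,fx=6,fy=6,interpolation=2))
E
```

```text
ref (np.float64(-6.975432398221221), 195)
9.15 [0.61206712 0.01249357 0.10350475] [-5.08047846 -0.64562768 -9.6164329 ]
tool az 8.215915690409544
(np.float64(6.911406745617174), 118)
```

View pics/m4.png

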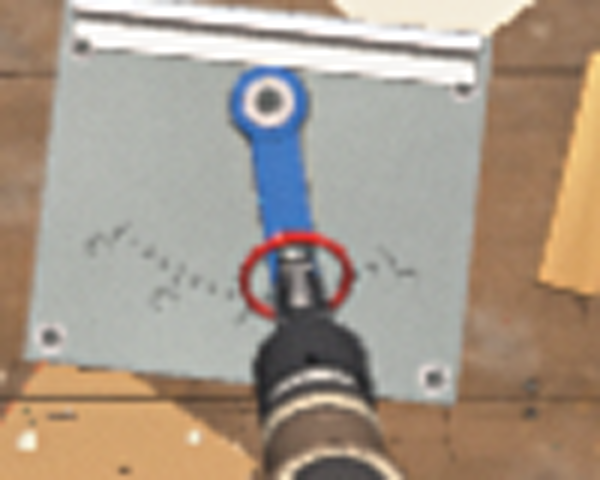

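The arm has swung about 14 degrees towards the off-cut, with the ring at (297,275) still hooked. About 7.5 degrees remain.

arm_command(targets=[0, 0.26, -0.26, -0.113, 0, 0, 0, 0, 0.26, -0.26, -0.113, 0, 0, 0, 0, 0.26, -0.26, -0.113, 0, 0, 0, 0, 0.26, -0.26, -0.113, 0, 0, 0, 0, 0, 0, 0, 0, 0, 0, 0, 0, 0, 0, 0, 0, 0])

```text
time: 9.8
tool_pos: [0.6149, -0.0003, 0.1038]
tool_rot: [0.563, 0.733, 0.303, 0.232]
wrist_force: [-5.7, -2.5, -9.3]
grip_width: -0.0
finger_force: 5.4
```

Run:
```python
from station import bot
from h import *
o=bot.get_obs();p=o["tool_pos"];print(o["time"],p,o["wrist_force"])
P=np.array([.716,.0275,0]);print("tool az",np.degrees(np.arctan2(*(P-p)[1::-1])))
z=Ro.from_quat(o["tool_rot"]).as_matrix()[:,2];print("tool yaw",np.degrees(np.arctan2(z[1],z[0])))
t=bot.snapshot("top");print(arm_az(t))
print("down 10mm",Ro.from_quat(o["tool_rot"]).inv().apply([0,0,-.01])/.03)
m=mask(t["img"],0,8,110,60,(230,165,290,205));y,x=np.nonzero(m)
c=onz(t,((x.min()+x.max())/2,(y.min()+y.max())/2),.107);print("ring",c,np.degrees(np.arctan2(*(P-c)[1::-1])))
```

```text
9.8 [ 6.14927998e-01 -3.38968178e-04  1.03796721e-01] [-5.65943481 -2.48400482 -9.3283872 ]
tool az 15.39952614000052
tool yaw 15.028880687735988
(np.float64(13.224056104148787), 119)
down 10mm [-0.00032515 -0.2352278   0.23617554]
ring [ 0.58645974 -0.00790133  0.107     ] 15.284824845557825
```

arm_command(targets=[0, 0.08, -0.08, -0.035, 0, 0, 0, 0, 0, 0, 0, -0.07, 0.07, 0, 0, 0, 0, 0, -0.07, 0.07, 0, 0, 0, 0, 0, 0, 0, 0])

```text
time: 10.25
tool_pos: [0.6151, -0.0009, 0.0977]
tool_rot: [0.559, 0.736, 0.304, 0.231]
wrist_force: [-5.1, -1.9, -9.3]
grip_width: 0.001
finger_force: 5.3
```

arm_command(targets=[0, 0, 0, 0, -0.07, 0.07, 0, 0, 0, 0, 0, -0.05, 0.05, 0, 0, 0, 0, 0, 0, 0, 0])

```text
time: 10.55
tool_pos: [0.6152, -0.0009, 0.0929]
tool_rot: [0.559, 0.736, 0.304, 0.231]
wrist_force: [-6.6, -2.3, -8.4]
grip_width: 0.002
finger_force: 5.3
```

arm_command(targets=[0, 0, 0, 0, -0.05, 0.05, 0, 0, 0, 0, 0, 0, 0, 0])

```text
time: 10.75
tool_pos: [0.6152, -0.0009, 0.0909]
tool_rot: [0.559, 0.736, 0.305, 0.231]
wrist_force: [-6.4, -1.7, -7.9]
grip_width: 0.002
finger_force: 5.3
```

arm_command(targets=[0, 0, 0, 0, -0.05, 0.05, 0, 0, 0, 0, 0, -0.05, 0.05, 0, 0, 0, 0, 0, 0, 0, 0])

```text
time: 11.05
tool_pos: [0.6153, -0.0009, 0.0867]
tool_rot: [0.559, 0.736, 0.305, 0.231]
wrist_force: [-7.9, -1.7, -7.0]
grip_width: -0.001
finger_force: 5.3
```

arm_command(targets=[0, 0, 0, 0, -0.07, 0.07, 0, 0, 0, 0, 0, -0.07, 0.07, 0, 0, 0, 0, 0, 0, 0, 0])

```text
time: 11.35
tool_pos: [0.6171, -0.0007, 0.0833]
tool_rot: [0.558, 0.736, 0.306, 0.232]
wrist_force: [-4.7, -0.5, -3.7]
grip_width: -0.003
finger_force: 3.2
```

Run:
```python
from station import bot
from h import *
import pickle
s0=pickle.load(open("s0.pkl","rb"))["side"]
o=bot.get_obs();p=o["tool_pos"];print(o["time"],p,o["wrist_force"])
t=bot.snapshot("top");s=bot.snapshot("side")
P=np.array([.716,.0275,0]);print(arm_az(t))
m=mask(t["img"],0,8,110,60,(230,165,290,205));y,x=np.nonzero(m);u=((x.min()+x.max())/2,(y.min()+y.max())/2)
c=onz(t,u,.089);print("ring",c,np.degrees(np.arctan2(*(P-c)[1::-1])))
m=mask(s["img"],0,8,110,60,(225,170,275,215));y,x=np.nonzero(m);v=((x.min()+x.max())/2,(y.min()+y.max())/2)
print(x.min(),x.max(),y.min(),y.max(),"ring 3d",two(t,u,s,v))
for z in(.089,.099):
    a=np.radians(16);C=np.r_[P[:2]-.135*np.array([np.cos(a),np.sin(a)]),z]
    print(z,[cv2.projectPoints(C,np.array(k["rvec"]),np.array(k["tvec"]),np.array(k["K"]),None)[0].ravel().round(1) for k in(t,s)])
print(u,v)
```

```text
11.35 [ 0.61714782 -0.00074683  0.08328647] [-4.70745242 -0.45455263 -3.6525646 ]
(np.float64(12.960566561981134), 123)
ring [ 0.58809244 -0.00806203  0.089     ] 15.537481895687288
240 258 186 207 ring 3d (array([ 0.58834266, -0.00803512,  0.0907885 ]), np.float64(0.0008218206969185483))
0.089 [array([263.4, 180.4]), array([248.2, 197.3])]
0.099 [array([263.4, 180.2]), array([248.1, 194.5])]
(np.float64(263.0), np.float64(180.0)) (np.float64(249.0), np.float64(196.5))
```

The pin followed all the way down and the ring is at about 90 mm, so it looks home. I'll centre the finger in the ring and then withdraw.

arm_command(targets=[0, 0, 0, 0, -0.1, 0, 0, 0, 0, 0, 0, -0.1, 0, 0, 0, 0, 0, 0, -0.15, 0, 0, 0, 0, 0, 0, -0.15, 0, 0, 0, 0, 0, 0, -0.1, 0, 0, 0, 0, 0, 0, 0, 0, 0])

```text
time: 12.05
tool_pos: [0.6032, -0.0041, 0.0685]
tool_rot: [0.558, 0.736, 0.306, 0.231]
wrist_force: [-0.5, -0.3, 1.5]
grip_width: 0.002
finger_force: 0.0
```

Run:
```python
from station import bot
from h import *
o=bot.get_obs();R=Ro.from_quat(o["tool_rot"])
a=np.radians(16);C=np.array([.716-.135*np.cos(a),.0275-.135*np.sin(a),.089])
print(o["wrist_force"],"TCP rel ring centre, tool axes mm",R.inv().apply(o["tool_pos"]-C)*1000)
```

```text
[-0.46351333 -0.27617286  1.53940573] TCP rel ring centre, tool axes mm [ 0.81245462 -1.89050283 27.1737193 ]
```

Free and centred, so I'll withdraw.

arm_command(targets=[0, 0, 0, 0, 0, -0.3, 0, 0, 0, 0, 0, 0, -0.4, 0, 0, 0, 0, 0, 0, -0.5, 0, 0, 0, 0, 0, 0, -0.5, 0, 0, 0, 0, 0, 0, -0.6, 0, 0, 0, 0, 0, 0, -0.8, 0, 0, 0, 0, 0, 0, -0.8, 0, 0, 0, 0, 0, 0, -0.8, 0, 0, 0, 0, 0, 0, -0.8, 0, 0, 0, 0, 0, 0, 0, 0])

```text
time: 13.05
tool_pos: [0.4913, -0.0366, 0.1893]
tool_rot: [0.558, 0.735, 0.307, 0.233]
wrist_force: [0.5, 0.1, 0.4]
grip_width: 0.002
finger_force: 0.0
```

Run:
```python
from station import bot
from h import *
import pickle
s0=pickle.load(open("s0.pkl","rb"))
o=bot.get_obs();print(o["time"],o["tool_pos"],o["wrist_force"])
t=bot.snapshot("top");s=bot.snapshot("side")
print(arm_az(s0["top"]),arm_az(t))
P=np.array([.716,.0275,0])
def box(k,roi):
    m=mask(k["img"],0,8,110,60,roi);y,x=np.nonzero(m);return ((x.min()+x.max())/2,(y.min()+y.max())/2),(x.min(),x.max(),y.min(),y.max())
u,_=box(t,(230,165,290,205));v,b=box(s,(225,170,275,215));print("now",two(t,u,s,v),b)
u,_=box(s0["top"],(230,165,290,205));v,b=box(s0["side"],(225,170,265,205));print("ref",two(s0["top"],u,s0["side"],v),b)
cv2.imwrite("pics/m5.png",np.hstack([cv2.resize(s["img"][150:220,205:315],None,fx=3.6,fy=5.6,interpolation=2),cv2.resize(t["img"][135:220,190:325],None,fx=2.9,fy=4.612,interpolation=2)[:392]]))
```

```text
13.05 [ 0.49130134 -0.0366058   0.18930664] [0.52636184 0.10143017 0.39019878]
(np.float64(-6.975432398221221), 195) (np.float64(15.120368449902843), 196)
now (array([ 0.58840305, -0.00805345,  0.08902576]), np.float64(0.0006235576758110845)) (np.int64(240), np.int64(258), np.int64(187), np.int64(207))
ref (array([0.58382982, 0.04164216, 0.08837019]), np.float64(0.0037229732259479076)) (np.int64(239), np.int64(256), np.int64(181), np.int64(198))
```

View pics/m5.png

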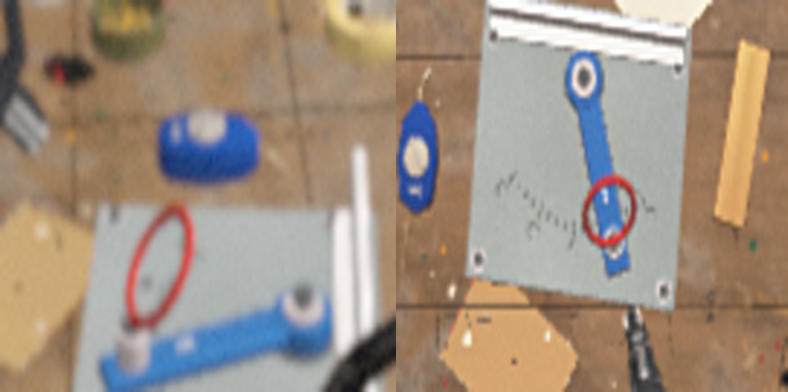

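The arm now lies 22.1 degrees towards the off-cut (arm end at (618,268) in the right half). The ring is at its home height of 89 mm, the gripper is clear, and the reel and off-cut haven't moved. I'm handing the job in.

```bash
python3 -c "
from station import bot
print(bot.job_done())"
```

```text
the job is handed in; nothing more can be done
None
```

The blue arm is set one hole to the right, on the off-cut's side (22.1° measured), with the ring back at its 89 mm home height, so the pin is fully home; the gripper is clear, the off-cut and reel are unmoved in the last pictures, and the job was handed in at about 13 s.

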